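Hold the toolbox lid open for fitting its new gas strut

TASK

A colleague is about to fit the new gas strut that will hold up the lid of the blue toolbox; without it the lid falls shut. Lift the strut out of the grey parts bin and lay it down (do not drop it) on the clear dark stretch of bench in front of the toolbox's left-hand corner, where the colleague can reach it. Then raise the lid by the steel bow handle on its front edge and keep holding it open at 60 degrees, the angle at which the strut fits between its studs; your program finishes while the gripper holds the lid there, and the other things on the bench stay where they are.

Things in the scene. Friction and masses are not known exactly. Their poses are not given: they have to be found in the camera images.
- small_toolbox: Blue toolbox, fixed, 193 x 266 x 113 mm, lid shut at the start. Origin: centre of its underside; x points to its back (away from the robot), y to its left, z up. Front wall at x = -88 mm, left end wall with two ball studs at y = +130 mm. The dark bench (z = 0) is bare from x = -335 to -125 mm, y = +180 to +270 mm in this frame: room for the strut, lying along x.
- small_toolbox_lid (a joint): Opening angle of the toolbox lid in rad: 0 shut, 1.047 = 60 degrees, stop at 1.745. The front edge rises; the hinge runs along the back. The lid (0.4 to 0.75 kg, weak hinge friction) falls shut when let go.
- lid_hinge (a point): Middle of the lid's hinge axis, which runs along the toolbox's y, at x = +91 mm, z = 76.5 mm in the toolbox's frame.
- handle_bar (a point): Middle of the round steel bar of the bow handle on the lid's front edge; moves with the lid. Bar 10 mm thick along the toolbox's y, straight for 76 mm. With the lid shut it lies at x = -139, z = 90 mm in the toolbox's frame, 48 mm in front of the lid's edge; free gap of 37 mm between bar and the flat latch behind it. The bar may turn between the finger pads.
- parts_bin: Low grey sheet-steel bin with a cork liner, fixed, 100 x 220 x 42 mm outside, 95 x 215 mm inside, inner floor 4 mm above the bench, standing along the front edge of the bench. Origin: centre of its underside, long side along its y. It holds only the gas strut.
- gas_strut: New small gas strut (dark cylinder with a thin steel rod and a square black ball socket at each end), 183 mm long over all, 15 mm wide and high, about 70 g, lying loose. Origin: its underside, midway between the sockets; x runs along it towards the thin rod.
- strut_grip (a point): Middle of the strut's dark cylinder (14.4 mm thick, 96 mm long), 20 mm from the strut's middle, 7.5 mm above its underside: where to grip it.
- screwdriver_blue: Blue-handled screwdriver, 220 mm long, lying loose on the white board along its right-hand edge; leave alone. Origin: centre of its underside.
- combi_pliers: Combination pliers with green handles, 145 mm long, lying loose on the white board; leave alone. Origin: centre of the underside.
- relay_box: Small white box, 50 x 70 x 40 mm, loose on the white board; leave alone. Origin: centre of its underside.

How it is judged:
By the outcome, as a careful person would: the job done as asked, in the order asked, and still so for the second after the job is handed in, while the arm keeps its last pose, push and grip.
It also fails if it takes over 58 s, if anything falls off the work surface, if the arm or the gripper's body presses on something with over 40 N, if the wrist force passes 120 N, or if a joint passes its speed limit or range.

ROBOT

A 7-joint arm with a two-finger parallel gripper is mounted at the origin on a cart in front of the work surface, level with it; the furniture and walls round the work are solid. World frame = base frame: x ahead of the robot, y to its left, z up, the work surface at z = 0. Lengths are in m, angles in rad, forces in N, time in s.
With the tool pointing down it reaches from about 0.4 to 0.85 m from the base axis. Payload 10.4 kg.
Tool frame: the origin (TCP) lies between the finger pads, 19 mm behind the fingertips; this is the grasp point; z points along the fingers, y is the line along which they close (so a half turn about z gives the same grasp; the last joint's range is limited). The gripper opens to 87 mm and grips with 3 to 60 N. Pads are 19 mm wide; open, the fingers measure 117 mm over their backs; the gripper's body (75 mm by 190 mm) begins 51 mm behind the grasp point.
Start: joints at [-1.298, 0.332, -0.065, 1.46, 0.022, 1.35, -0.088], TCP at [0.182, 0.598, 0.241] pointing down, gripper open.
Joint ranges: [-2.6, 2.6], [-0.5, 2.12], [-1.47, 1.34], [0.16, 2.42], [-1.27, 4.41], [0.06, 2.06], [-2.6, 2.6]. Speed limits (rad/s): [2.22, 2.22, 2.79, 2.79, 3.14, 3.14, 3.14].

INTERFACE

Orientations are given as a unit quaternion [x, y, z, w].
In Python, from bench import r gives the robot as it stands.
- The arm moves only by the tool arm_command, never from a script. Its arguments are lists of equal length, an entry for each row: "xyz": the shift along the world's x, y, z in m, a list of three; "rot": the turn, a rotation vector about the world's x, y, z in rad, a list of three. In form: {"xyz": [[tx, ty, tz], ...], "rot": [[ax, ay, az], ...]}. A call has 1 to 20 rows; each row is the pose to reach, as a shift and turn from the pose commanded when the call began; what a row does not reach only later rows make up. A row lasts 1/12 s, in which the tool goes at most 41.7 mm and 7.16 degrees, less where a joint would pass 70% of its speed; a pose out of reach is approached as far as the arm can. A call with a gripper value outside its range is refused whole. "grip" is the opening, from 0 (shut) to 1 (fully open), set as the call begins (left out, the last holds). The fingers move at their own pace and stop on an object; "squeeze" is the grip in N (left out, the last holds). Time passes only in rows, so rows that repeat a pose let the fingers close. It gives the time, the measured TCP pose, the force, the opening and the grip force at its end, in the units of the state.
- r.read_state(): the state, without advancing time (a new reading comes with each control period).
- r.camera(name): name is "scene" or "top" or "wrist"; returns the picture (400x640x3 uint8, red, green, blue); there is no depth.
- r.camera_model(name): a dict with "fx", "fy", "cx", "cy" (pixels), "T" (4x4, takes a point from camera to world coordinates). Camera axes: x right, y up, looking along -z (the intrinsics and any distortion apply to the point x, -y, -z); pixel columns grow to the right and rows downward; lengths in m; the calibration is good to about 2 mm. The wrist camera is an equidistant fisheye: a pixel r from the principal point sees the ray r / f radians off the axis. A picture is of the moment at which its call begins: read the wrist's pose just before it. camera_model takes no time and is no camera call; for the wrist camera it gives the pose at the moment of the call.
- r.close_job(): hands the job in; it is judged then, once.
Trained networks look in the newest picture that a camera, given by its name, has taken for a name from the list of things; names that differ only in an ending like _2 or _b are one class to them, and where a whole thing is asked for, a point or a joint stands for the part that bears it (a point fixed in the world has none). Each returns a list of dicts, best first, with "conf" (0 to 1); they miss things now and then, are a little off and sometimes report something else, mostly with a low value. They report only what shows in the picture. A call takes as long as a camera call.
- r.look_for(label, camera): "at" ([x, y, z] in m, in the coordinates of the camera as it stood for that picture, good to about 4 mm: the middle of the surface that is visible of it).
- r.spot_point(label, camera): "at" ([x, y, z] in m, in the coordinates of the camera as it stood for that picture, good to about 4 mm: a listed point, or the origin of a listed thing).
The state is a dict: "time": time; "joint_positions": joint angles; "joint_vel": joint speeds; "joint_torque": joint torques, N m; "ee_pos": TCP position; "eef_rot": TCP orientation; "ft_force": force on the tool from outside, world axes, zero at the start; "torque": the same for the moment, N m; "width": finger opening in m; "grip_force": force on a finger pad.
Only numpy, scipy, OpenCV 4.12 (cv2) and the standard library are available. Lean on these libraries where they do the work, as an engineer would, in place of code of your own. Each camera call takes 0.05 s, during which the arm holds its last target. There are 200 camera calls.

## Working session

There is one attempt and no reset: what is moved stays moved. The work goes in short steps, Python scripts to look and compute and a tool call to move; the robot and the scene stay as the last step left them, time stands still between calls to the robot, and variables do not carry over. Pictures are saved under pics/ and viewed, at most 10 in all, crops included, and the job is handed in when it is done.

Besides the shell and the picture viewer there is one more tool, called after "Emit:" in YAML: its name, and indented under it one key for each argument. arm_command: Moves the arm, as the interface text tells. Its arguments: {"type":"object","properties":{"xyz":{"type":"array"},"rot":{"type":"array"},"grip":{"type":"number"},"squeeze":{"type":"number"}},"required":["xyz","rot"]}

```bash
ls; mkdir -p pics
cat > h.py <<'E'
from bench import r
import numpy as np, cv2
np.set_printoptions(precision=4,suppress=True)
def snap(c,name=None):
    T=np.array(r.camera_model(c)["T"]); im=r.camera(c)
    if name: cv2.imwrite(f"pics/{name}.png",im[:,:,::-1])
    return T
def find(c,labels,T,kind="spot"):
    for l in labels:
        for d in (r.spot_point if kind=="spot" else r.look_for)(l,c)[:2]:
            print(c,kind,l,round(d["conf"],2),(T@np.r_[d["at"],1])[:3])
E
python3 - <<'E'
from h import *
for c in ["scene","top"]:
    T=snap(c,c+"0")
    find(c,["strut_grip","gas_strut","handle_bar","lid_hinge","small_toolbox","parts_bin"],T)
s=r.read_state();print(s["time"],s["ee_pos"],s["eef_rot"],s["ft_force"])
E
```

```text
pics
scene spot strut_grip 0.72 [0.4579 0.2612 0.015 ]
scene spot strut_grip 0.35 [ 0.5552 -0.3156  0.0054]
scene spot gas_strut 0.54 [0.4666 0.2786 0.0046]
scene spot handle_bar 0.62 [ 0.4396 -0.2505  0.0903]
scene spot lid_hinge 0.97 [ 0.6354 -0.3614  0.0806]
scene spot small_toolbox 0.88 [ 0.5559 -0.3142  0.0048]
scene spot parts_bin 0.87 [0.4741 0.2758 0.0006]
scene spot parts_bin 0.24 [0.4549 0.2566 0.0126]
top spot strut_grip 0.57 [0.4552 0.2644 0.0122]
top spot gas_strut 0.56 [0.4673 0.2774 0.0023]
top spot handle_bar 0.72 [ 0.4368 -0.2472  0.0898]
top spot lid_hinge 0.85 [ 0.6375 -0.3622  0.0797]
top spot small_toolbox 0.78 [ 0.5574 -0.3154  0.0009]
top spot parts_bin 0.81 [0.4762 0.2819 0.0006]
0.7 [0.1822 0.5979 0.2413] [0.1474 0.9891 0.     0.    ] [-0.0845 -0.4313 -0.5636]
```

View pics/top0.png

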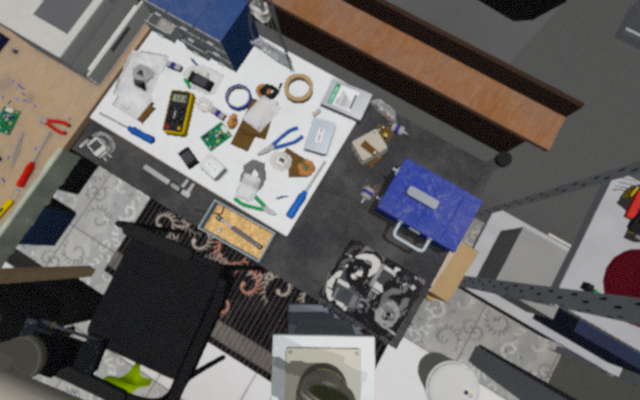

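View pics/scene0.png

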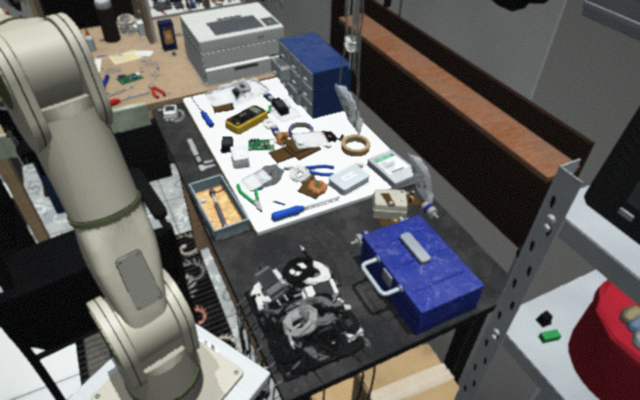

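The top view shows the strut in the bin at about px (237,230), the toolbox at (430,205) with its handle at (410,235), and a junk pile at (370,290). The scene view agrees. The toolbox yaw is about -30°, so the lay-down centre is near (0.470, -0.005). I'm going above the strut.

Emit:
arm_command:
  xyz:
    - [0.275,-0.335,-0.04]
    - [0.275,-0.335,-0.04]
    - [0.275,-0.335,-0.04]
    - [0.275,-0.335,-0.04]
    - [0.275,-0.335,-0.04]
    - [0.275,-0.335,-0.04]
    - [0.275,-0.335,-0.04]
    - [0.275,-0.335,-0.04]
    - [0.275,-0.335,-0.04]
    - [0.275,-0.335,-0.04]
    - [0.275,-0.335,-0.04]
    - [0.275,-0.335,-0.04]
    - [0.275,-0.335,-0.04]
    - [0.275,-0.335,-0.04]
    - [0.275,-0.335,-0.04]
    - [0.275,-0.335,-0.04]
    - [0.275,-0.335,-0.04]
    - [0.275,-0.335,-0.04]
    - [0.275,-0.335,-0.04]
  rot:
    - [0,0,-1.88]
    - [0,0,-1.88]
    - [0,0,-1.88]
    - [0,0,-1.88]
    - [0,0,-1.88]
    - [0,0,-1.88]
    - [0,0,-1.88]
    - [0,0,-1.88]
    - [0,0,-1.88]
    - [0,0,-1.88]
    - [0,0,-1.88]
    - [0,0,-1.88]
    - [0,0,-1.88]
    - [0,0,-1.88]
    - [0,0,-1.88]
    - [0,0,-1.88]
    - [0,0,-1.88]
    - [0,0,-1.88]
    - [0,0,-1.88]
  grip: 0.5
  squeeze: 20

```text
time: 2.28
ee_pos: [0.4572, 0.2629, 0.2013]
eef_rot: [0.885, 0.466, 0.0, 0.0]
ft_force: [0.1, -0.3, 0.1]
width: 0.0433
grip_force: 0.0
```

```bash
cat >> h.py <<'E'
def ray2world(px,z):  # wrist fisheye pixel -> world point at height z
    m=r.camera_model("wrist"); T=np.array(m["T"])
    a=(px[0]-m["cx"])/m["fx"]; b=(px[1]-m["cy"])/m["fy"]; th=np.hypot(a,b)
    d=np.array([np.sin(th)*a/th,-np.sin(th)*b/th,-np.cos(th)]); d=T[:3,:3]@d
    o=T[:3,3]; return o+d*(z-o[2])/d[2]
E
python3 - <<'E'
from h import *
T=snap("wrist","w1")
find("wrist",["strut_grip","gas_strut","parts_bin"],T)
s=r.read_state();print(s["time"],s["ee_pos"],s["eef_rot"],s["width"],s["joint_positions"]);print(T)
E
```

```text
wrist spot strut_grip 0.86 [0.4551 0.2625 0.011 ]
wrist spot gas_strut 0.79 [0.4678 0.2759 0.0064]
wrist spot parts_bin 0.63 [0.4736 0.2773 0.0032]
2.4833 [0.4572 0.2629 0.2013] [0.8854 0.4648 0.     0.    ] 0.04366067385323965 [-0.9422  0.1409  0.3661  1.7919 -0.0535  1.2185 -1.1649]
[[ 0.8245  0.5465  0.1465  0.4982]
 [-0.5658  0.7959  0.2154  0.3221]
 [ 0.0012 -0.2605  0.9655  0.3454]
 [ 0.      0.      0.      1.    ]]
```

View pics/w1.png

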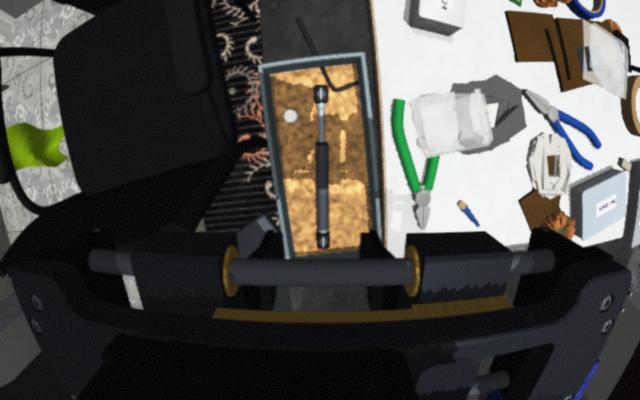

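The wrist view shows the strut from the rod socket at (320,93) to the cylinder socket at (323,240), with the cylinder spanning about rows 143–232. It lies clear of the bin walls.

Run:
```python
from h import *
a=ray2world((323,240),.0115);b=ray2world((320,93),.0115)
print(a,b,np.linalg.norm(b-a),np.degrees(np.arctan2(*(b-a)[1::-1])), (a+b)/2)
u=(b-a)/np.linalg.norm(b-a);print("grip",(a+b)/2-.02*u)
for p in [(322,143),(323,232),(272,180),(372,180)]:print(ray2world(p,.0115))
```

```text
[0.4231 0.2082 0.0115] [0.5142 0.3463 0.0115] 0.16547354895422758 56.586449714528094 [0.4686 0.2773 0.0115]
grip [0.4576 0.2606 0.0115]
[0.4853 0.3007 0.0115]
[0.4287 0.2164 0.0115]
[0.4168 0.2987 0.0115]
[0.508  0.2359 0.0115]
```

Emit:
arm_command:
  xyz:
    - [0,-0.001,-0.03]
    - [0,-0.001,-0.06]
    - [0,-0.001,-0.09]
    - [0,-0.001,-0.12]
    - [0,-0.001,-0.14]
    - [0,-0.001,-0.155]
    - [0,-0.001,-0.165]
    - [0,-0.001,-0.172]
    - [0,-0.001,-0.176]
    - [0,-0.001,-0.176]
  rot:
    - [0,0,0.02]
    - [0,0,0.02]
    - [0,0,0.02]
    - [0,0,0.02]
    - [0,0,0.02]
    - [0,0,0.02]
    - [0,0,0.02]
    - [0,0,0.02]
    - [0,0,0.02]
    - [0,0,0.02]

```text
time: 3.32
ee_pos: [0.4572, 0.2619, 0.0251]
eef_rot: [0.881, 0.473, -0.0, 0.0]
ft_force: [-0.5, 0.9, 0.1]
width: 0.044
grip_force: 0.0
```

Emit:
arm_command:
  xyz:
    - [0,0,0]
    - [0,0,0]
    - [0,0,0]
    - [0,0,0]
    - [0,0,0]
    - [0,0,0]
    - [0,0,0]
  rot:
    - [0,0,0]
    - [0,0,0]
    - [0,0,0]
    - [0,0,0]
    - [0,0,0]
    - [0,0,0]
    - [0,0,0]
  grip: 0
  squeeze: 20

```text
time: 3.9
ee_pos: [0.4573, 0.262, 0.0255]
eef_rot: [0.881, 0.473, 0.0, -0.0]
ft_force: [0.1, 0.4, 2.9]
width: 0.0139
grip_force: 20.0
```

Emit:
arm_command:
  xyz:
    - [0,0,0.01]
    - [0,0,0.03]
    - [0,0,0.06]
    - [0,0,0.09]
    - [0,0,0.12]
    - [0.001,-0.01,0.145]
    - [0.003,-0.03,0.155]
    - [0.006,-0.055,0.155]
    - [0.009,-0.08,0.155]
    - [0.012,-0.105,0.155]
    - [0.014,-0.13,0.155]
    - [0.017,-0.155,0.155]
    - [0.02,-0.18,0.155]
    - [0.022,-0.205,0.155]
    - [0.025,-0.23,0.155]
    - [0.028,-0.255,0.155]
    - [0.03,-0.27,0.155]
    - [0.03,-0.277,0.155]
    - [0.03,-0.277,0.155]
    - [0.03,-0.277,0.155]
  rot:
    - [0,0,0]
    - [0,0,0]
    - [0,0,0]
    - [0,0,0]
    - [0,0,0]
    - [0,0,0.06]
    - [0,0,0.18]
    - [0,0,0.3]
    - [0,0,0.42]
    - [0,0,0.54]
    - [0,0,0.66]
    - [0,0,0.78]
    - [0,0,0.9]
    - [0,0,1.02]
    - [0,0,1.14]
    - [0,0,1.26]
    - [0,0,1.38]
    - [0,0,1.5]
    - [0,0,1.6]
    - [0,0,1.63]

```text
time: 5.57
ee_pos: [0.487, -0.016, 0.1809]
eef_rot: [0.258, 0.966, 0.0, 0.0]
ft_force: [-0.0, -0.1, -0.6]
width: 0.0138
grip_force: 20.0
```

Run:
```python
from h import *
T=snap("wrist","w2")
find("wrist",["small_toolbox","handle_bar","lid_hinge","strut_grip","gas_strut"],T)
T=snap("top","t2"); find("top",["gas_strut","small_toolbox","handle_bar","lid_hinge"],T)
s=r.read_state();print(s["time"],s["ee_pos"],s["eef_rot"],s["width"],s["joint_positions"])
```

```text
wrist spot strut_grip 0.84 [ 0.4883 -0.0164  0.1706]
wrist spot gas_strut 0.56 [ 0.4693 -0.0065  0.1638]
top spot small_toolbox 0.66 [ 0.5572 -0.318  -0.0009]
top spot handle_bar 0.63 [ 0.4386 -0.2481  0.0915]
top spot lid_hinge 0.72 [ 0.6377 -0.3623  0.0787]
6.1167 [ 0.4872 -0.0151  0.1803] [ 0.26    0.9656  0.     -0.    ] 0.0137393360128547 [-0.5665  0.0643  0.5277  1.9206 -0.0353  1.1656  1.0189]
```

View pics/w2.png

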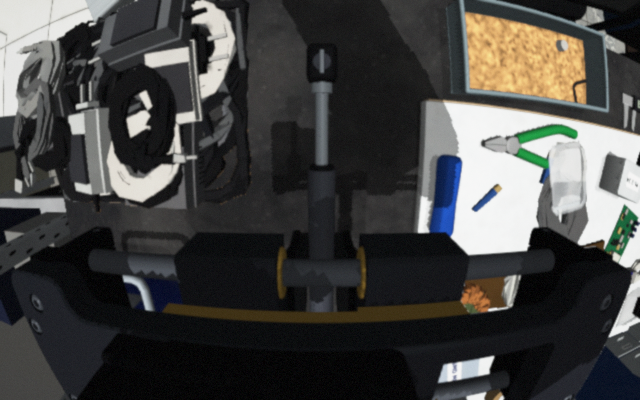

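Run:
```python
from h import *
o=np.array([.557,-.3155,0]);t=np.radians(-29.6);R=np.array([[np.cos(t),-np.sin(t),0],[np.sin(t),np.cos(t),0],[0,0,1]])
for p in [(248,80),(248,180),(190,205),(425,200),(455,90)]:
  print(p,[(R.T@(ray2world(p,z)-o))[:2] for z in (0,.05,.08)])
print(R.T@(np.array([.487,-.016,0])-o))
```

```text
(248, 80) [array([-0.3245,  0.1521]), array([-0.3177,  0.1638]), array([-0.3135,  0.1708])]
(248, 180) [array([-0.2169,  0.1483]), array([-0.2266,  0.1606]), array([-0.2324,  0.168 ])]
(190, 205) [array([-0.1891,  0.0756]), array([-0.2031,  0.0991]), array([-0.2115,  0.1132])]
(425, 200) [array([-0.1926,  0.3445]), array([-0.2061,  0.3266]), array([-0.2142,  0.3158])]
(455, 90) [array([-0.3173,  0.3754]), array([-0.3115,  0.3527]), array([-0.3081,  0.3391])]
[-0.2088  0.2258  0.    ]
```

Run:
```python
import cv2
im=cv2.imread("pics/scene0.png")[220:390,220:500]
cv2.imwrite("pics/s_crop.png",cv2.resize(im,None,fx=2.8,fy=2.8,interpolation=cv2.INTER_CUBIC))
```

```text
(no output)
```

View pics/s_crop.png

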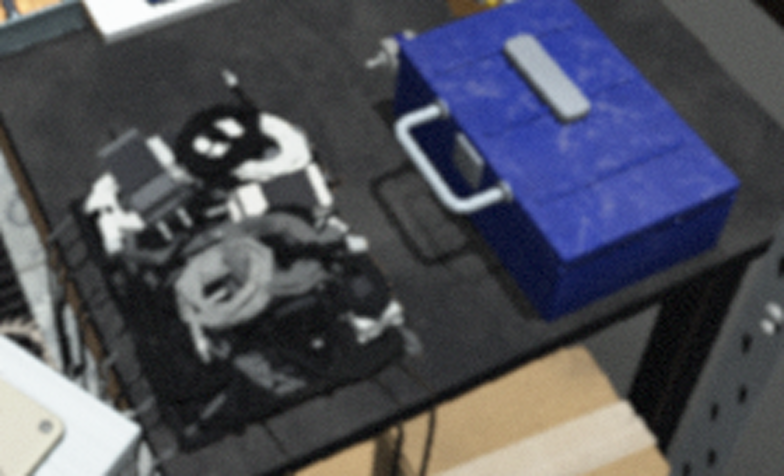

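The scene crop shows the junk pile is low (below the gripper body's 72 mm) and lies beside the clear strip. I'll lay the strut down shifted about 10 mm away from it.

Emit:
arm_command:
  xyz:
    - [0.005,0.009,-0.02]
    - [0.005,0.009,-0.05]
    - [0.005,0.009,-0.08]
    - [0.005,0.009,-0.1]
    - [0.005,0.009,-0.12]
    - [0.005,0.009,-0.135]
    - [0.005,0.009,-0.145]
    - [0.005,0.009,-0.15]
    - [0.005,0.009,-0.154]
    - [0.005,0.009,-0.157]
    - [0.005,0.009,-0.157]
  rot:
    - [0,0,0]
    - [0,0,0]
    - [0,0,0]
    - [0,0,0]
    - [0,0,0]
    - [0,0,0]
    - [0,0,0]
    - [0,0,0]
    - [0,0,0]
    - [0,0,0]
    - [0,0,0]

```text
time: 7.03
ee_pos: [0.4924, -0.0061, 0.0234]
eef_rot: [0.26, 0.966, 0.0, 0.0]
ft_force: [-0.1, -0.2, -0.1]
width: 0.0137
grip_force: 20.0
```

Emit:
arm_command:
  xyz:
    - [0,0,-0.001]
    - [0,0,-0.002]
    - [0,0,-0.002]
  rot:
    - [0,0,0]
    - [0,0,0]
    - [0,0,0]

```text
time: 7.28
ee_pos: [0.4924, -0.006, 0.0216]
eef_rot: [0.26, 0.966, 0.0, 0.0]
ft_force: [0.5, -0.8, 0.1]
width: 0.0133
grip_force: 20.0
```

Emit:
arm_command:
  xyz:
    - [0,0,-0.001]
    - [0,0,-0.001]
  rot:
    - [0,0,0]
    - [0,0,0]

```text
time: 7.45
ee_pos: [0.4925, -0.0061, 0.0214]
eef_rot: [0.26, 0.966, 0.0, 0.0]
ft_force: [-5.1, -0.5, 15.5]
width: 0.0138
grip_force: 20.0
```

Contact reached (15 N). Releasing.

Emit:
arm_command:
  xyz:
    - [0,0,0.0005]
    - [0,0,0.0005]
    - [0,0,0.0005]
    - [0,0,0.0005]
    - [0,0,0.0005]
    - [0,0,0.0005]
  rot:
    - [0,0,0]
    - [0,0,0]
    - [0,0,0]
    - [0,0,0]
    - [0,0,0]
    - [0,0,0]
  grip: 0.5

```text
time: 7.95
ee_pos: [0.4921, -0.0061, 0.0207]
eef_rot: [0.26, 0.966, 0.0, -0.0]
ft_force: [-1.3, 0.1, -0.6]
width: 0.0412
grip_force: 0.0
```

Emit:
arm_command:
  xyz:
    - [0,0,0.01]
    - [0,0,0.03]
    - [0,0,0.06]
    - [0,0,0.1]
    - [0,0,0.14]
    - [0,0,0.18]
    - [0,0,0.22]
    - [0,0,0.23]
    - [0,0,0.23]
  rot:
    - [0,0,0]
    - [0,0,0]
    - [0,0,0]
    - [0,0,0]
    - [0,0,0]
    - [0,0,0]
    - [0,0,0]
    - [0,0,0]
    - [0,0,0]

```text
time: 8.7
ee_pos: [0.4937, -0.0063, 0.2549]
eef_rot: [0.26, 0.966, 0.002, 0.003]
ft_force: [0.7, 0.1, 0.1]
width: 0.0432
grip_force: 0.0
```

Run:
```python
from h import *
T=snap("wrist","w3")
find("wrist",["strut_grip","gas_strut","handle_bar","lid_hinge"],T)
T=snap("top","t3"); find("top",["strut_grip","gas_strut","handle_bar"],T)
s=r.read_state();print(s["time"],s["ee_pos"],s["eef_rot"],s["width"],s["joint_positions"])
```

```text
wrist spot strut_grip 0.7 [ 0.4946 -0.0079  0.0095]
wrist spot strut_grip 0.6 [0.6142 0.0576 0.0201]
wrist spot gas_strut 0.71 [0.4762 0.0018 0.003 ]
wrist spot handle_bar 0.91 [ 0.4349 -0.2488  0.0928]
top spot strut_grip 0.74 [ 0.6384 -0.365   0.078 ]
top spot handle_bar 0.87 [ 0.438  -0.2492  0.092 ]
top spot handle_bar 0.71 [0.4765 0.2818 0.0007]
9.15 [ 0.4919 -0.0062  0.2501] [ 0.2599  0.9656 -0.0004 -0.0005] 0.04358314185119886 [-0.599   0.0143  0.5294  1.8136 -0.0071  1.317   0.977 ]
```

View pics/w3.png

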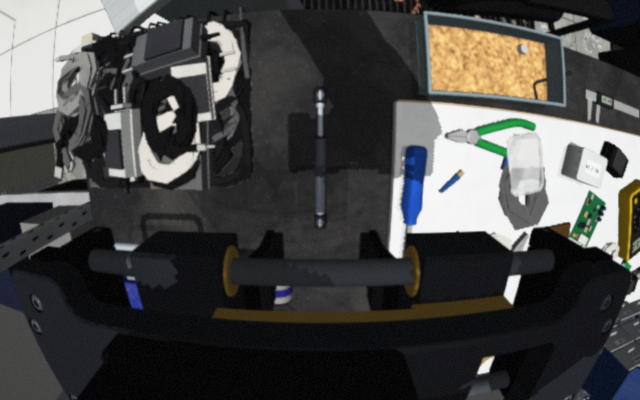

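The strut lies flat at origin about (0.476, 0.001), along the toolbox's x and inside the clear strip (px 320, rows 90–225). Next, the handle at about (0.437, -0.2485, 0.09).

Emit:
arm_command:
  xyz:
    - [-0.004,-0.02,0]
    - [-0.009,-0.04,0]
    - [-0.013,-0.06,0]
    - [-0.018,-0.08,0]
    - [-0.022,-0.1,0]
    - [-0.027,-0.12,0]
    - [-0.031,-0.14,0]
    - [-0.036,-0.16,0]
    - [-0.04,-0.18,0]
    - [-0.045,-0.2,0]
    - [-0.05,-0.22,0]
    - [-0.053,-0.235,0]
    - [-0.055,-0.242,0]
    - [-0.055,-0.242,0]
    - [-0.055,-0.242,0]
  rot:
    - [0,0,-0.12]
    - [0,0,-0.24]
    - [0,0,-0.36]
    - [0,0,-0.48]
    - [0,0,-0.6]
    - [0,0,-0.72]
    - [0,0,-0.84]
    - [0,0,-0.96]
    - [0,0,-1.08]
    - [0,0,-1.2]
    - [0,0,-1.32]
    - [0,0,-1.44]
    - [0,0,-1.56]
    - [0,0,-1.56]
    - [0,0,-1.56]
  grip: 0.38
  squeeze: 50

```text
time: 10.4
ee_pos: [0.4371, -0.2481, 0.2505]
eef_rot: [0.863, 0.505, -0.0, -0.0]
ft_force: [0.0, 0.4, 0.0]
width: 0.033
grip_force: 0.0
```

Run:
```python
from h import *
T=snap("wrist","w4")
find("wrist",["handle_bar","lid_hinge","small_toolbox"],T)
T=snap("scene","s4"); find("scene",["handle_bar","lid_hinge","gas_strut"],T)
s=r.read_state();print(s["time"],s["ee_pos"],s["eef_rot"],s["width"],s["joint_positions"])
```

```text
wrist spot handle_bar 0.79 [ 0.4332 -0.2496  0.0894]
wrist spot lid_hinge 0.89 [ 0.6319 -0.3624  0.0793]
wrist spot small_toolbox 0.58 [ 0.5566 -0.3143 -0.0012]
scene spot handle_bar 0.8 [ 0.4399 -0.2476  0.0892]
scene spot lid_hinge 0.97 [ 0.6365 -0.3637  0.0797]
scene spot gas_strut 0.87 [ 0.4743  0.0028 -0.0028]
10.8 [ 0.4373 -0.2478  0.2508] [0.8635 0.5043 0.0001 0.    ] 0.03322382919948873 [-0.3359  0.0377  0.7912  1.7984 -0.0279  1.3166 -0.0516]
```

View pics/w4.png

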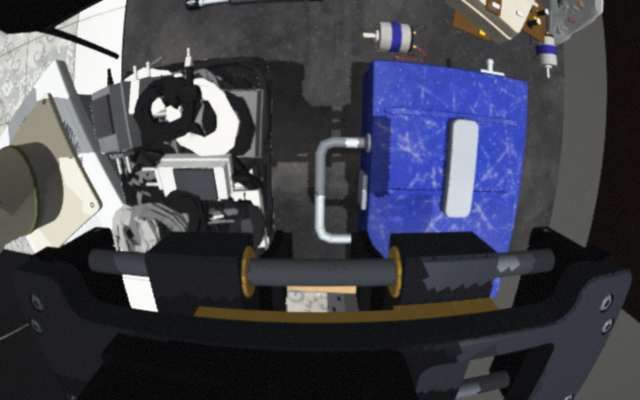

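Run:
```python
from h import *
a=ray2world((321,150),.09);b=ray2world((321,232),.09);print(a,b,np.degrees(np.arctan2(*(a-b)[1::-1])))
for p in [(343,142),(343,239)]: print(ray2world(p,.09))
u=np.array([np.cos(np.radians(-29.6)),np.sin(np.radians(-29.6)),0]);v=np.array([-u[1],u[0],0])
o=np.array([.4373,-.2478,.09])
for q in(a,b,ray2world((363,190),.09),ray2world((343,142),.09),ray2world((343,239),.09)):print((q-o)@u,(q-o)@v)
```

```text
[ 0.4586 -0.2113  0.09  ] [ 0.4166 -0.286   0.09  ] 60.59273630359938
[ 0.4814 -0.2149  0.09  ]
[ 0.433  -0.3044  0.09  ]
0.0005400926931407045 0.04226998383545466
0.0008284033513892473 -0.043437385714199896
0.04335569163850143 0.001995687025900528
0.022126321634290888 0.05037138840249758
0.02420238167621314 -0.051387684799805024
```

The wrist view shows the bar at col 321, rows 145–238. It is within 1 mm of the TCP laterally, and the latch gap lies behind it as expected. I'm descending.

Emit:
arm_command:
  xyz:
    - [0,0,-0.03]
    - [0,0,-0.06]
    - [0,0,-0.085]
    - [0,0,-0.105]
    - [0,0,-0.12]
    - [0,0,-0.135]
    - [0,0,-0.145]
    - [0,0,-0.155]
    - [0,0,-0.16]
    - [0,0,-0.16]
  rot:
    - [0,0,0]
    - [0,0,0]
    - [0,0,0]
    - [0,0,0]
    - [0,0,0]
    - [0,0,0]
    - [0,0,0]
    - [0,0,0]
    - [0,0,0]
    - [0,0,0]

```text
time: 11.63
ee_pos: [0.4369, -0.2479, 0.0901]
eef_rot: [0.864, 0.504, -0.0, -0.0]
ft_force: [0.5, -0.3, -0.6]
width: 0.0328
grip_force: 0.0
```

Emit:
arm_command:
  xyz:
    - [0,0,0]
    - [0,0,0]
    - [0,0,0]
    - [0,0,0]
    - [0,0,0]
    - [0,0,0]
    - [0,0,0]
  rot:
    - [0,0,0]
    - [0,0,0]
    - [0,0,0]
    - [0,0,0]
    - [0,0,0]
    - [0,0,0]
    - [0,0,0]
  grip: 0
  squeeze: 40

```text
time: 12.22
ee_pos: [0.4357, -0.2473, 0.0908]
eef_rot: [0.864, 0.504, -0.001, -0.002]
ft_force: [-8.3, 4.9, 10.3]
width: 0.0087
grip_force: 40.0
```

Run:
```python
import numpy as np
R=.2304;f=np.radians(3.36);u=np.array([np.cos(np.radians(-29.6)),np.sin(np.radians(-29.6))])
def p(t):
    t=np.radians(t)+f;return np.r_[u*(R*(np.cos(f)-np.cos(t))),R*(np.sin(t)-np.sin(f))]
for s,ts in((0,[0,1,3,5,8,11,14,17,20,23,26,28,29.5,30]),(30,[31,33,36,39,42,45,48,51,54,56.5,58.5,60])):
    print([[round(float(x),4) for x in p(t)-p(s)] for t in ts])
```

```text
[[0.0, 0.0, 0.0], [0.0002, -0.0001, 0.004], [0.0009, -0.0005, 0.012], [0.0018, -0.001, 0.02], [0.0036, -0.002, 0.0319], [0.0059, -0.0034, 0.0436], [0.0088, -0.005, 0.0552], [0.0122, -0.0069, 0.0667], [0.0161, -0.0091, 0.0779], [0.0205, -0.0116, 0.0888], [0.0254, -0.0144, 0.0995], [0.0289, -0.0164, 0.1064], [0.0317, -0.018, 0.1115], [0.0327, -0.0186, 0.1132]]
[[0.0019, -0.0011, 0.0033], [0.006, -0.0034, 0.0099], [0.0124, -0.0071, 0.0194], [0.0193, -0.011, 0.0285], [0.0266, -0.0151, 0.0372], [0.0342, -0.0194, 0.0455], [0.0422, -0.024, 0.0533], [0.0506, -0.0287, 0.0605], [0.0593, -0.0337, 0.0673], [0.0667, -0.0379, 0.0726], [0.0728, -0.0414, 0.0765], [0.0775, -0.044, 0.0792]]
```

Emit:
arm_command:
  xyz:
    - [-0.001,0.0006,0.001]
    - [-0.001,0.0005,0.004]
    - [-0.0003,0.0001,0.012]
    - [0.0006,-0.0004,0.02]
    - [0.0024,-0.0014,0.032]
    - [0.0047,-0.0028,0.0436]
    - [0.0076,-0.0044,0.0552]
    - [0.011,-0.0063,0.0667]
    - [0.015,-0.0085,0.078]
    - [0.0194,-0.011,0.089]
    - [0.0243,-0.0138,0.0995]
    - [0.0278,-0.0158,0.1065]
    - [0.0306,-0.0174,0.1115]
    - [0.0316,-0.018,0.113]
    - [0.0316,-0.018,0.113]
    - [0.0316,-0.018,0.113]
  rot:
    - [0,0,0]
    - [0,0,0]
    - [0,0,0]
    - [0,0,0]
    - [0,0,0]
    - [0,0,0]
    - [0,0,0]
    - [0,0,0]
    - [0,0,0]
    - [0,0,0]
    - [0,0,0]
    - [0,0,0]
    - [0,0,0]
    - [0,0,0]
    - [0,0,0]
    - [0,0,0]

```text
time: 13.55
ee_pos: [0.4671, -0.2655, 0.2043]
eef_rot: [0.864, 0.503, -0.001, -0.002]
ft_force: [-9.4, 5.1, 3.1]
width: 0.0086
grip_force: 40.0
```

Emit:
arm_command:
  xyz:
    - [0.0014,-0.0008,0.0033]
    - [0.0052,-0.003,0.01]
    - [0.0115,-0.0066,0.0194]
    - [0.0184,-0.0105,0.0285]
    - [0.0257,-0.0146,0.0372]
    - [0.0333,-0.0189,0.0455]
    - [0.0413,-0.0235,0.0533]
    - [0.0497,-0.0282,0.0605]
    - [0.0584,-0.0332,0.0673]
    - [0.0658,-0.0374,0.0726]
    - [0.072,-0.0409,0.0765]
    - [0.077,-0.0437,0.079]
    - [0.077,-0.0437,0.079]
    - [0.077,-0.0437,0.079]
    - [0.077,-0.0437,0.079]
  rot:
    - [0,0,0]
    - [0,0,0]
    - [0,0,0]
    - [0,0,0]
    - [0,0,0]
    - [0,0,0]
    - [0,0,0]
    - [0,0,0]
    - [0,0,0]
    - [0,0,0]
    - [0,0,0]
    - [0,0,0]
    - [0,0,0]
    - [0,0,0]
    - [0,0,0]

```text
time: 14.8
ee_pos: [0.545, -0.3108, 0.2854]
eef_rot: [0.864, 0.503, -0.0, 0.001]
ft_force: [-6.6, 1.4, 9.4]
width: 0.0089
grip_force: 40.0
```

Run:
```python
from h import *
T=snap("scene","s5"); find("scene",["handle_bar","lid_hinge","gas_strut"],T)
T=snap("top"); find("top",["handle_bar","lid_hinge","gas_strut"],T)
s=r.read_state();e=np.array(s["ee_pos"]);print(s["time"],e,s["ft_force"],s["width"])
d=e-np.array([.4357,-.2473,.0905]);u=np.array([np.cos(np.radians(-29.6)),np.sin(np.radians(-29.6))])
R=.2304;f=np.radians(3.36);du=d[:2]@u
print("chord angle",np.degrees(2*np.arcsin(np.hypot(du,d[2])/2/R)),"polar",np.degrees(np.arctan2(R*np.sin(f)+d[2],R*np.cos(f)-du)-f),"radius",np.hypot(R*np.sin(f)+d[2],R*np.cos(f)-du))
```

```text
scene spot handle_bar 0.63 [ 0.5496 -0.3115  0.2818]
scene spot lid_hinge 0.66 [ 0.6356 -0.3606  0.082 ]
scene spot gas_strut 0.88 [ 0.4804  0.0016 -0.002 ]
top spot handle_bar 0.83 [ 0.5477 -0.3136  0.2825]
top spot lid_hinge 0.78 [ 0.6369 -0.364   0.0796]
top spot gas_strut 0.64 [ 0.4817  0.0025 -0.0001]
top spot gas_strut 0.38 [ 0.5566 -0.3186 -0.0026]
15.2 [ 0.5449 -0.3108  0.2853] [-7.4861  0.8374  9.2813] 0.008384760587452987
chord angle 60.515213189133384 polar 60.1811063505871 radius 0.23269961441951215
```

View pics/s5.png

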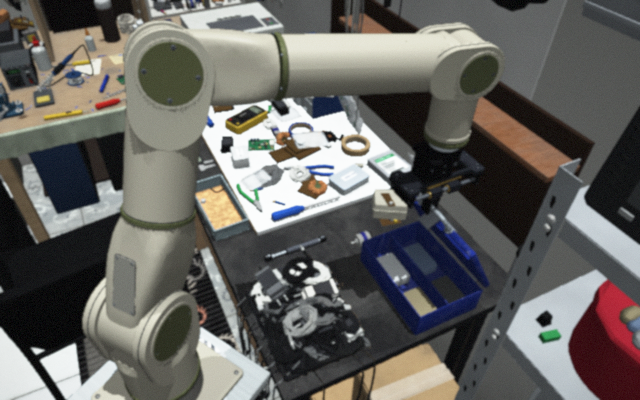

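The lid stands open at about 60° by two independent measures, and the strut and other things are in place. After a brief settle I'll hand in.

Emit:
arm_command:
  xyz:
    - [0,0,0]
    - [0,0,0]
    - [0,0,0]
    - [0,0,0]
    - [0,0,0]
    - [0,0,0]
  rot:
    - [0,0,0]
    - [0,0,0]
    - [0,0,0]
    - [0,0,0]
    - [0,0,0]
    - [0,0,0]

```text
time: 15.7
ee_pos: [0.5449, -0.3107, 0.2853]
eef_rot: [0.864, 0.503, -0.0, 0.001]
ft_force: [-7.7, 1.6, 9.0]
width: 0.0088
grip_force: 40.0
```

```bash
python3 -c "
from bench import r
s=r.read_state();print(s['ee_pos'],s['ft_force'],s['width'],s['grip_force']);print(r.close_job())"
```

```text
[ 0.54491418 -0.31074853  0.28531717] [-7.65215453  1.64227987  8.97337   ] 0.00881365459152073 39.98475909233093
the job is handed in; nothing more can be done
None
```

The strut lies on the clear strip of bench in front of the toolbox's left corner, the gripper is holding the lid open at about 60°, and I handed the job in at about 16 s; no verdict came back.

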